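Make up the specimen carrier and start its hold-down screw

TASK

Make up the specimen carrier: lay the wide porous stone flat and centred on the round seat plate, and the smaller metal load cap flat and centred on top of it, leaving the other things on the bench where they are. Then take the carrier's hold-down screw by the upright black handle of its crank and turn it backward (counter-clockwise seen from above) until you feel it drop into the start of its thread, then turn it forward (clockwise) one full turn, and finish there still gripping the handle.

Things in the scene. Friction and masses are not known exactly. Their poses are not given: they have to be found in the camera images.
- stone: loose round porous stone disc, grey and gritty, 62 mm across, 14 mm thick, 90 g or so, lying flat on the bench; origin at the centre of its underside, z up
- cap: loose round aluminium load cap, a plain disc 48 mm across, 16 mm thick, 80 g or so, with a small dark centre mark on top, lying flat on the bench; origin at the centre of its underside, z up
- seat_top (a point): centre of the top face of the round aluminium seat plate (84 mm across) on the carrier, 20 mm above the bench. The carrier is a fixed dark steel base 100 x 250 x 12 mm with the seat plate near one end and the threaded boss near the other. Axes are the carrier's: its long side is y, with the screw 150 mm along +y from the seat; z up
- screw_axis (a point): point on the upright axis of the hold-down screw, at the mouth of its threaded boss (steel, 64 mm across, top 64 mm above the bench). Fixed to the carrier, does not move with the screw
- handle_grip (a point): point on the axis of the crank's upright black handle sleeve, 18 mm below its top, about 141 to 146 mm above the bench at the start. The handle stands 45 mm out from the screw axis on a flat crank arm whose top lies 42 mm below this point, and circles round the axis as the screw turns
- handle: the handle sleeve, round, 18 mm across (20 at its end rims), 48 mm tall, origin at its underside. It spins freely, so a gripper may keep its heading while carrying it round. It floats on its pin on a soft spring (180 N/m), 11 mm down to 26 mm up from rest: held at constant height, it lets the screw rise and fall beneath; the drop is felt as about 1.4 N pulling the gripper down
- screw_turn (a joint): turning of screw and crank, rad, positive counter-clockwise from above (backward, undoing); at 0 the crank points along the carrier's +x. Starts from -0.6 to 0.6. Friction about 0.05 N m. Where the thread begins is hidden: 0.7 to 3.4 rad backward of the start. Turned backward, the right-hand screw first climbs gently (1.3 mm a rad), then drops; never pass 4.6 rad
- screw_lift (a joint): height of the screw (with crank and handle), m, up positive; 0 is its highest place on top of the thread's end, just before the drop. At the drop it falls 8 mm (the pitch) by its own weight of about 7 N, and each forward turn then takes it 8 mm down: about -0.016 after one turn
- tin: closed round aluminium sample tin, 66 mm across, 45 mm tall; a bystander; origin at the centre of its underside
- bowl: white porcelain bowl, 100 mm across, 40 mm tall; a bystander; origin at the centre of its underside
- water: clear water bottle with a paper label, 64 mm across, 190 mm tall; a bystander; origin at the centre of its underside
- spatula: spatula lying flat, 190 mm long; a bystander; origin at the centre of its underside
- weight: brass laboratory weight with a knob, 54 mm across, 64 mm tall; a bystander; origin at the centre of its underside
- stapler: green stapler, 110 x 30 x 37 mm; a bystander; origin at the centre of its underside
- bung: round black rubber bung, 56 mm across, 30 mm tall; a bystander; origin at the centre of its underside
Not all that is in view belongs to the job. Leave any pink or purple look-alike of the stone alone.

How it is judged:
On the way, in this order (a step that is already met when the one before it is completed fails the run):
1. the porous stone lies centred on the seat plate, let go (horizontal distance between stone and seat_top below 0.007 m and z of stone in the frame of seat_top between -0.003 and 0.003 m and angle between stone's own z axis and vertical below 0.06 rad and linear speed of stone below 0.02 m/s and contact force between the fingers and stone below 0.05 N), for 0.2 s.
2. the load cap lies centred on the stone, let go (horizontal distance between stone and seat_top below 0.007 m and z of stone in the frame of seat_top between -0.003 and 0.003 m and angle between each of stone, cap's own z axis and vertical below 0.06 rad and horizontal distance between cap and seat_top below 0.009 m and horizontal distance between cap and stone below 0.007 m and z of cap in the frame of seat_top between 0.011 and 0.017 m and linear speed of cap below 0.02 m/s and contact force between the fingers and cap below 0.05 N), for 0.2 s.
3. the screw, turned backward, has dropped into the start of its thread (value of joint screw_turn above 0.7 rad and value of joint screw_lift below -0.0055 m), for 0.1 s.
At the end, for the whole second after the job is handed in: Stone flat within 7 mm of the seat's centre; cap flat within 7 mm of the stone's and 9 mm of the seat's centre; the screw, after its drop, forward one turn (14.3 to 17.5 mm below the thread's top, one turn within about a fifth) and still; the fingers grip the handle (over 1 N) (horizontal distance between stone and seat_top below 0.007 m and z of stone in the frame of seat_top between -0.003 and 0.003 m and angle between each of stone, cap's own z axis and vertical below 0.06 rad and horizontal distance between cap and seat_top below 0.009 m and horizontal distance between cap and stone below 0.007 m and z of cap in the frame of seat_top between 0.011 and 0.017 m and linear speed of each of stone, cap below 0.02 m/s and value of joint screw_lift between -0.0175 and -0.0143 m and velocity of joint screw_turn between -0.2 and 0.2 rad/s and contact force between the fingers and handle above 1 N); the arm keeps its last pose, push and grip.
It fails at once if a bystander was moved by more than 30 mm (distance of any of tin, bowl, water, spatula, weight, stapler, bung from where it was at the start of the episode above 0.03 m).
It fails at once if the screw was turned backward far past the drop (value of joint screw_turn above 4.6 rad).
It also fails if it takes over 72 s, if anything falls off the work surface, if the arm or the gripper's body presses on something with over 40 N, if the wrist force passes 120 N, or if a joint passes its speed limit or range.

ROBOT

A 6-joint arm with a two-finger parallel gripper is mounted at the origin on the work surface. World frame = base frame: x ahead of the robot, y to its left, z up, the work surface at z = 0. Lengths are in m, angles in rad, forces in N, time in s.
With the tool pointing down it reaches from about 0.4 to 0.825 m from the base axis. Payload 7 kg.
Tool frame: the origin (TCP) lies on the mounting face of the last link; the fingertips stand 178 mm ahead of it and the grasp point (between the pads) lies arm.grip_depth ahead of it (arm.grip_depth is the distance from the TCP to the grasp point, in m); z points along the fingers, y is the direction in which the jaws open and shut (so a half turn about z gives the same grasp; the last joint's range is limited). The gripper opens to 88 mm and grips with 3 to 60 N. Pads are 19 mm wide; open, the fingers measure 130 mm over their backs; the gripper's body (78 mm by 193 mm) begins 47 mm behind the grasp point.
Start: joints at [-0.963, 0.359, 0.012, 0, -1.224, -0.288], TCP at [0.212, -0.641, 0.405] pointing down, gripper open.
Joint ranges: [-3.07, 3.07], [-1.43, 2.12], [-1.02, 1.25], [-3.03, 1.67], [-3.05, -0], [-3.03, 3.03]. Speed limits (rad/s): [2.39, 2.39, 3.01, 3.14, 3.14, 3.14].

INTERFACE

Orientations are given as [roll, pitch, yaw] about the fixed x, y, z axes, in that order (R = Rz(yaw) Ry(pitch) Rx(roll)).
In Python, from station import arm gives the robot as it stands.
- The arm moves only by the tool carry_out, never from a script. Its argument "targets" is a list that holds one entry, the list of rows, each a list of 7 numbers: the turn, a rotation vector about the tool's x, y, z in units of 8 degrees (1.0 is 8 degrees), then the shift along the tool's x, y, z in units of 2.5 cm (1.0 is 2.5 cm), then the opening, from -1 (shut) to 1 (fully open). A call has 1 to 20 rows; each row shifts and turns the commanded pose from where the row before left it, along the tool's axes as they then stand; what a row does not reach is not made up. A row lasts 1/8 s, in which the tool goes at most 62.5 mm and 10.7 degrees, less where a joint would pass 70% of its speed; a pose out of reach is approached as far as the arm can. A call with a number of a shift or a turn outside -1 to 1 is refused whole. A call with a gripper value outside its range is refused whole. The fingers move at their own pace and stop on an object; "squeeze" is the grip in N (left out, the last holds). Time passes only in rows, so rows that do not move let the fingers close. It gives the time, the measured TCP pose, the force and the opening at its end, in the units of the state.
- arm.get_state(): the state, without advancing time (a new reading comes with each control period).
- arm.grab_frame(name): name is "scene" or "top" or "wrist"; returns (picture, depth): 400x640x3 uint8, red, green, blue; 400x640 float32, m along the optical axis (not along the pixel's ray), 0 where there is no reading.
- arm.camera_model(name): a dict with "camera_matrix" (3x3 intrinsics, pixels), "world_from_camera" (4x4, takes a point from camera to world coordinates). Camera axes: x right, y down, z forward; pixel columns grow to the right and rows downward; lengths in m; the calibration is good to about 2 mm. A picture is of the moment at which its call begins: read the wrist's pose just before it. camera_model takes no time and is no camera call; for the wrist camera it gives the pose at the moment of the call.
- arm.job_done(): hands the job in, once; it reports no verdict.
Trained networks look in the newest picture that a camera, given by its name, has taken for a name from the list of things; names that differ only in an ending like _2 or _b are one class to them, and where a whole thing is asked for, a point or a joint stands for the part that bears it (a point fixed in the world has none). Each returns a list of dicts, best first, with "conf" (0 to 1); they miss things now and then, are a little off and sometimes report something else, mostly with a low value. They report only what shows in the picture. A call takes as long as a camera call. They do not tell look-alikes from the thing itself.
- arm.spot_in(camera, query): "point" ([row, column] in pixels, amid what is visible of it).
- arm.landmark_of(camera, query): "point" ([row, column] in pixels: a listed point, or the origin of a listed thing).
The state is a dict: "t": time; "q": joint angles; "qd": joint speeds; "joint_efforts": joint torques, N m; "eef_pos": TCP position; "ee_rot": TCP orientation; "force": force on the tool from outside, world axes, zero at the start; "moment": the same for the moment, N m; "width": finger opening in m.
Only numpy, scipy, OpenCV 4.12 (cv2) and the standard library are available. Lean on these libraries where they do the work, as an engineer would, in place of code of your own. Each camera call takes 0.05 s, during which the arm holds its last target.

## Working session

There is one attempt and no reset: what is moved stays moved. The work goes in short steps, Python scripts to look and compute and a tool call to move; the robot and the scene stay as the last step left them, time stands still between calls to the robot, and variables do not carry over. Pictures are saved under pics/ and viewed, and the job is handed in when it is done.

Besides the shell and the picture viewer there is one more tool, called after ">>>" as name(argument=value, ...) on one line, values as JSON. carry_out: Moves the arm, as the interface text tells. Its arguments: {"type":"object","properties":{"targets":{"type":"array"},"squeeze":{"type":"number"}},"required":["targets"]}

```bash
ls; mkdir -p pics; python3 - <<'E'
from station import arm
import cv2,json
print(arm.get_state(), arm.grip_depth)
for n in ("scene","top"):
    p,d=arm.grab_frame(n); cv2.imwrite(f"pics/{n}0.png",p[:,:,::-1])
    print(n,arm.camera_model(n))
    for q in ("stone","cap","seat_top","screw_axis","handle_grip"):
        print(q,arm.landmark_of(n,q)[:4])
E
```

```text
pics
{'t': 0.0, 'q': array([-9.62899585e-01,  3.59399501e-01,  1.10568906e-02, -3.78425146e-04,
       -1.22409113e+00, -2.88127334e-01]), 'qd': array([-6.71589528e-04,  6.61066476e-04, -2.97338073e-05,  1.53759599e-03,
       -4.47159390e-05,  5.66196662e-04]), 'joint_efforts': array([ 2.59520284e-04, -5.82711554e+01,  2.93058801e+01,  6.99719220e+00,
        7.02770718e-03, -1.38980645e-04]), 'eef_pos': array([ 0.21214477, -0.64059012,  0.40370832]), 'ee_rot': array([ 3.13992164e+00, -1.24254623e-04, -2.82195202e+00]), 'force': array([-0.82968991,  0.09042826,  0.28772308]), 'moment': array([-0.01120038, -0.07320096, -0.02744679]), 'width': 0.08774189409590304} 0.1593
scene {'camera_matrix': array([[390.07035301,   0.        , 316.03162331],
       [  0.        , 390.07035301, 203.13009382],
       [  0.        ,   0.        ,   1.        ]]), 'world_from_camera': array([[ 0.58926658,  0.60677436, -0.53346957,  1.0797366 ],
       [ 0.80791523, -0.44756481,  0.38335194, -0.33207083],
       [-0.00615408, -0.65689468, -0.75395723,  0.82840339],
       [ 0.        ,  0.        ,  0. 
[... 695 characters left out ...]
,
         4.62242107e-01],
       [-9.99391335e-01, -1.54743745e-02,  3.12650359e-02,
         1.26387199e-04],
       [-2.93610411e-02, -1.10865125e-01, -9.93401658e-01,
         1.10310802e+00],
       [ 0.00000000e+00,  0.00000000e+00,  0.00000000e+00,
         1.00000000e+00]])}
stone [{'point': [165.6, 380.7], 'conf': 0.88}, {'point': [184.6, 351.3], 'conf': 0.71}, {'point': [202.2, 381.1], 'conf': 0.53}]
cap [{'point': [249.1, 435.5], 'conf': 0.57}]
seat_top [{'point': [211.2, 301.7], 'conf': 0.69}]
screw_axis [{'point': [196.6, 248.8], 'conf': 0.97}, {'point': [141.0, 355.0], 'conf': 0.68}, {'point': [237.7, 191.9], 'conf': 0.35}]
handle_grip [{'point': [177.3, 243.4], 'conf': 0.57}]
```

View pics/scene0.png

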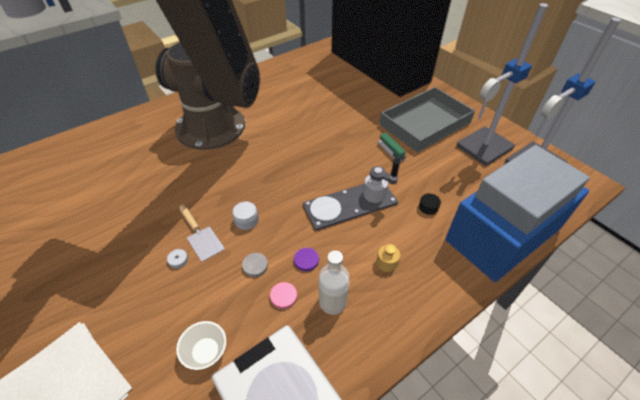

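View pics/top0.png

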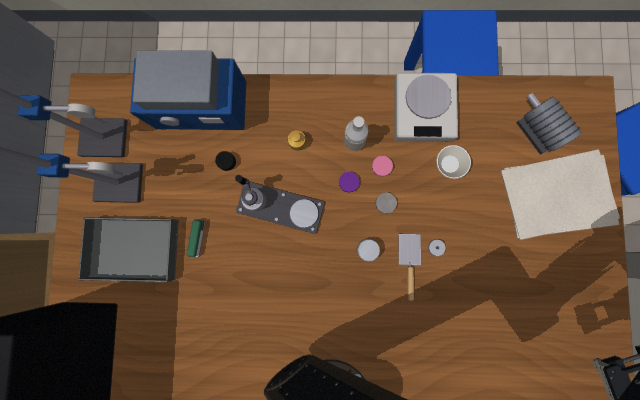

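The scene picture shows a grey disc at about row 264, col 255, with a purple disc at (259,306) and a pink one at (295,283). A small silver disc with a dark centre is at (259,177), and the tin is at (215,245). The carrier's seat is at (208,325), with the crank and handle at about (170,390). In the top view these are: grey (203,387), purple (181,349), pink (166,382), small disc (248,437), seat (213,304), screw (198,252), handle near (180,242).

Stone candidates are grey, purple and pink. The grey gritty one fits and the other two are the named look-alikes. For the cap, the small disc with the dark mark fits, and the tin is larger and taller. I'll confirm both in a crop.

```bash
cat > h.py <<'E'
import numpy as np, cv2
from station import arm
def ray(n,pt,cm=None):
    m=cm or arm.camera_model(n); K=m["camera_matrix"];T=m["world_from_camera"]
    d=T[:3,:3]@np.linalg.solve(K,[pt[1],pt[0],1.]); return T[:3,3],d
def onz(n,pt,z,cm=None):
    o,d=ray(n,pt,cm); return o+d*(z-o[2])/d[2]
def tri(rs):
    A=np.zeros((3,3));b=np.zeros(3)
    for o,d in rs:
        d=d/np.linalg.norm(d);P=np.eye(3)-np.outer(d,d);A+=P;b+=P@o
    x=np.linalg.solve(A,b)
    e=[np.linalg.norm((np.eye(3)-np.outer(d,d)/(d@d))@(x-o)) for o,d in rs]
    return x,e
def proj(n,X,cm=None):
    m=cm or arm.camera_model(n);T=m["world_from_camera"];c=T[:3,:3].T@(np.asarray(X)-T[:3,3])
    u=m["camera_matrix"]@c;return u[1]/u[2],u[0]/u[2]
E
python3 - <<'E'
from h import *
s=cv2.imread("pics/scene0.png")[180:320,140:400]; t=cv2.imread("pics/top0.png")[150:290,225:485]
cv2.imwrite("pics/crop0.png",np.vstack([cv2.resize(s,(540,290),interpolation=3),cv2.resize(t,(540,290),interpolation=3)]))
P={"stone":((264,255),(203,387)),"cap":((259,177),(248,437)),"seat_top":((208,325),(213,304)),"scr":((179.7,375.4),(196.6,248.8)),"handle":((167.9,394),(177.3,243.4))}
for k,(a,b) in P.items():
    x,e=tri([ray("scene",a),ray("top",b)]); print(k,x.round(3),np.round(e,4), onz("top",b,.014).round(3))
E
```

```text
stone [ 0.571 -0.155  0.011] [0.0024 0.0024] [ 0.57  -0.157  0.014]
cap [ 0.441 -0.303  0.007] [0.0012 0.0012] [ 0.441 -0.302  0.014]
seat_top [0.536 0.088 0.02 ] [0.0003 0.0003] [0.536 0.088 0.014]
scr [0.574 0.237 0.071] [0.0053 0.0053] [0.583 0.255 0.014]
handle [0.619 0.241 0.147] [0. 0.] [0.641 0.274 0.014]
```

View pics/crop0.png

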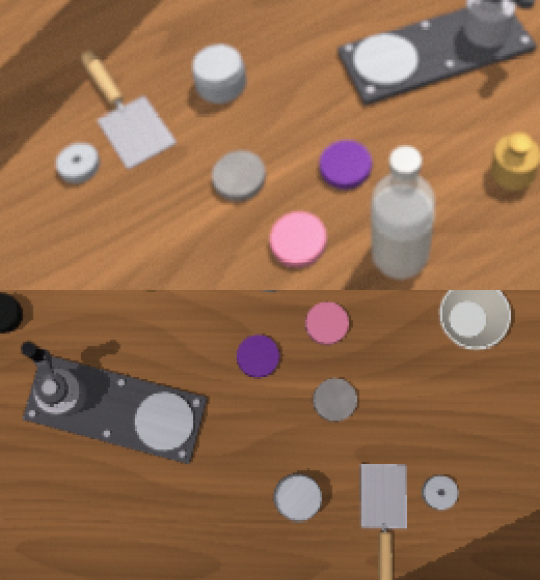

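The crop confirms it: the grey gritty disc is the stone and the small disc with the dark centre is the cap. Next I'll work out neighbour clearances.

```bash
python3 - <<'E'
from h import *
for k,p,z in [("stone",(203,387),.014),("pink",(166,382),.014),("purple",(181,349),.014),("tin",(250,368),.045),("spatL",(235,401),.005),("spatR",(265,420),.005),("cap",(248,437),.016),("bowl",(162,454),.04),("bottle",(124,358),.19),("spathandle",(297,410),.01)]:
    print(k,onz("top",p,z).round(3))
print(arm.camera_model("wrist"))
E
```

```text
stone [ 0.57  -0.157  0.014]
pink [ 0.681 -0.142  0.014]
purple [ 0.634 -0.044  0.014]
tin [ 0.432 -0.099  0.045]
spatL [ 0.477 -0.2    0.005]
spatR [ 0.39  -0.254  0.005]
cap [ 0.441 -0.301  0.016]
bowl [ 0.691 -0.348  0.04 ]
bottle [ 0.754 -0.058  0.19 ]
spathandle [ 0.299 -0.224  0.01 ]
{'camera_matrix': array([[307.89414878,   0.        , 318.12945498],
       [  0.        , 307.89414878, 200.93494314],
       [  0.        ,   0.        ,   1.        ]]), 'world_from_camera': array([[-3.14757121e-01,  9.04663631e-01,  2.87248444e-01,
         1.33633632e-01],
       [ 9.49171781e-01,  3.00297377e-01,  9.43102139e-02,
        -6.67550790e-01],
       [-9.40933507e-04,  3.02332928e-01, -9.53201928e-01,
         3.83265295e-01],
       [ 0.00000000e+00,  0.00000000e+00,  0.00000000e+00,
         1.00000000e+00]])}
```

>>> carry_out(targets=[[[0,0,0,-0.98,0.69,0.1,1],[0,0,0,-0.98,0.69,0.1,1],[0,0,0,-0.98,0.69,0.1,1],[0,0,0,-0.98,0.69,0.1,1],[0,0,0,-0.98,0.69,0.1,1],[0,0,0,-0.98,0.69,0.1,1],[0,0,0,-0.98,0.69,0.1,1],[0,0,0,-0.98,0.69,0.1,1],[0,0,0,-0.98,0.69,0.1,1],[0,0,0,-0.98,0.69,0.1,1],[0,0,0,-0.98,0.69,0.1,1],[0,0,0,-0.98,0.69,0.1,1],[0,0,0,-0.98,0.69,0.1,1],[0,0,0,-0.98,0.69,0.1,1],[0,0,0,-0.98,0.69,0.1,1],[0,0,0,-0.98,0.69,0.1,1],[0,0,0,-0.98,0.69,0.1,1],[0,0,0,-0.98,0.69,0.1,1],[0,0,0,-0.98,0.69,0.1,1],[0,0,0,-0.98,0.69,0.1,1]]])

```text
t: 3.1
eef_pos: [0.5694, -0.1584, 0.3548]
ee_rot: [-3.141, 0.0, -2.822]
force: [0.5, -1.1, 0.3]
width: 0.0876
```

>>> carry_out(targets=[[[0,0,-0.9,0,0,0,1],[0,0,-0.9,0,0,0,1],[0,0,-0.9,0,0,0,1],[0,0,-0.9,0,0,0,1],[0,0,-0.9,0,0,0,1],[0,0,-0.9,0,0,0,1],[0,0,-0.9,0,0,0,1],[0,0,-0.9,0,0,0,1],[0,0,0,0,0,0,1],[0,0,0,0,0,0,1]]])

```text
t: 4.35
eef_pos: [0.5689, -0.1592, 0.3547]
ee_rot: [-3.142, 0.0, -1.819]
force: [0.2, -0.5, -0.1]
width: 0.0878
```

```bash
cat >> h.py <<'E'
def pose():
    s=arm.get_state();r,p,y=s["ee_rot"];print("t",s["t"],"pos",s["eef_pos"].round(4),"rpy",s["ee_rot"].round(4),"w",round(s["width"],4),"F",s["force"].round(2));return s
def R(s=None):
    from scipy.spatial.transform import Rotation as Q
    s=s or arm.get_state();return Q.from_euler("xyz",s["ee_rot"]).as_matrix()
def units(target,s=None):
    "units of shift along tool axes from measured TCP to target TCP"
    s=s or arm.get_state();return (R(s).T@(np.asarray(target)-s["eef_pos"])/.025).round(2)
def look(n,fn,qs=()):
    cm=arm.camera_model(n);p,d=arm.grab_frame(n);cv2.imwrite(fn,p[:,:,::-1])
    o={q:arm.landmark_of(n,q)[:3] for q in qs}
    return cm,p,d,o
E
python3 - <<'E'
from h import *
pose()
cm,p,d,o=look("wrist","pics/w1.png",["stone"])
for k,v in o.items():
    for e in v: print(k,e,onz("wrist",e["point"],0,cm).round(4))
E
```

```text
t 4.35 pos [ 0.5689 -0.1592  0.3547] rpy [-3.1415  0.     -1.8192] w 0.0878 F [ 0.18 -0.46 -0.06]
stone {'point': [182.7, 319.8], 'conf': 0.83} [ 0.5672 -0.1579  0.    ]
stone {'point': [217.7, 228.8], 'conf': 0.72} [ 0.6793 -0.1433  0.    ]
stone {'point': [275.7, 290.3], 'conf': 0.62} [ 0.6311 -0.0525  0.    ]
```

View pics/w1.png

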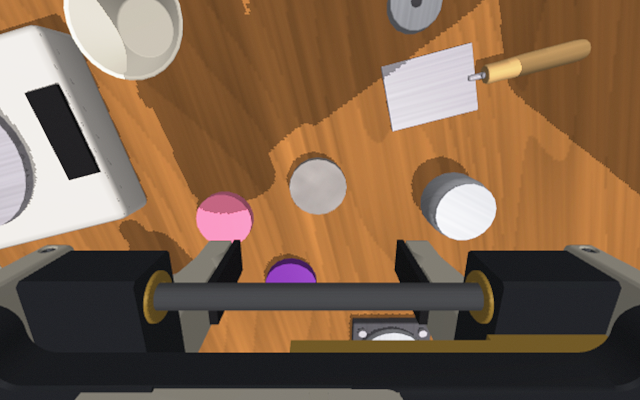

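The wrist picture shows the grey stone at about (186,318), pink at (218,225), and the purple disc's edge at (272,290). Now a precise ellipse fit.

```bash
cat >> h.py <<'E'
def blob(p,seed,d=None,tol=22,zb=None,cm=None):
    "depth/height based disc segmentation: points near seed with height in zb -> image mask centroid & world centroid"
    K=cm["camera_matrix"];T=cm["world_from_camera"]
    v,u=np.mgrid[0:d.shape[0],0:d.shape[1]]
    X=np.stack([(u-K[0,2])/K[0,0]*d,(v-K[1,2])/K[1,1]*d,d],-1)@T[:3,:3].T+T[:3,3]
    m=((X[...,2]>zb[0])&(X[...,2]<zb[1])&(d>0)).astype(np.uint8)
    n,l,st,c=cv2.connectedComponentsWithStats(m,connectivity=4)
    i=l[int(seed[0]),int(seed[1])]
    if i==0:return None
    mm=l==i;c,_=cv2.findContours(mm.astype(np.uint8),cv2.RETR_EXTERNAL,cv2.CHAIN_APPROX_NONE)
    c=max(c,key=cv2.contourArea)
    pts=X[mm];zm=np.median(pts[:,2])
    w=np.array([onz("",(q[0][1],q[0][0]),zm,cm)[:2] for q in c],np.float32)
    (cx,cy),r=cv2.minEnclosingCircle(w)
    el=cv2.fitEllipse(w)
    return dict(z=zm,mean=pts[:,:2].mean(0),circ=(cx,cy,r),ell=el,n=mm.sum())
E
python3 - <<'E'
from h import *
pose()
cm,p,d,o=look("wrist","pics/w2.png")
print(blob(p,(186,318),d,zb=(.008,.03),cm=cm))
cm,p,d,o=look("top","pics/t2.png")
K=cm["camera_matrix"];T=cm["world_from_camera"]
print(blob(p,(213,304),d,zb=(.016,.03),cm=cm))
print(blob(p,(248,437),d,zb=(.008,.03),cm=cm))
print(blob(p,(203,387),d,zb=(.008,.03),cm=cm))
E
```

```text
t 4.45 pos [ 0.5689 -0.1592  0.3547] rpy [-3.1416  0.     -1.8183] w 0.0874 F [ 0.13  0.14 -0.55]
{'z': np.float64(0.012259897656272889), 'mean': array([ 0.56942995, -0.15789811]), 'circ': (0.5696384310722351, -0.15736590325832367, 0.031087996438145638), 'ell': ((0.5695720911026001, -0.1572832614183426), (0.06030089035630226, 0.06094491854310036), 172.2615966796875), 'n': np.int64(2475)}
None
{'z': np.float64(0.016417576406527856), 'mean': array([ 0.44327996, -0.30052489]), 'circ': (0.44320207834243774, -0.3005254566669464, 0.024254102259874344), 'ell': ((0.4433510899543762, -0.3005645275115967), (0.04507290571928024, 0.046576354652643204), 4.9092488288879395), 'n': np.int64(220)}
None
```

Stone centre (0.5695, -0.1575), top face about 12 to 14 mm. Descending to 3 mm fingertip height and gripping.

>>> carry_out(targets=[[[0,0,0,-0.07,0,0.99,1],[0,0,0,0,0,0.99,1],[0,0,0,0,0,0.99,1],[0,0,0,0,0,0.99,1],[0,0,0,0,0,0.99,1],[0,0,0,0,0,0.99,1],[0,0,0,0,0,0.5,1],[0,0,0,0,0,0.5,1],[0,0,0,0,0,0,1],[0,0,0,0,0,0,1]]])

```text
t: 5.8
eef_pos: [0.5697, -0.1575, 0.1818]
ee_rot: [-3.141, 0.0, -1.816]
force: [0.2, 0.2, 0.1]
width: 0.0874
```

>>> carry_out(targets=[[[0,0,0,0,0,0,-1],[0,0,0,0,0,0,-1],[0,0,0,0,0,0,-1],[0,0,0,0,0,0,-1],[0,0,0,0,0,0,-1],[0,0,0,0,0,0,-1],[0,0,0,0,0,-0.3,-1],[0,0,0,0,0,-0.7,-1],[0,0,0,0,0,-1,-1],[0,0,0,0,0,-1,-1],[0,0,0,0,0,-1,-1]]], squeeze=20)

```text
t: 7.18
eef_pos: [0.5692, -0.1576, 0.2832]
ee_rot: [-3.141, 0.0, -1.816]
force: [0.2, 0.2, -1.6]
width: 0.0614
```

```bash
python3 - <<'E'
from h import *
s=pose()
cm,p,d,o=look("wrist","pics/w3.png")
cm,p,d,o=look("top","pics/t3.png",["seat_top"])
print(o,[onz("top",e["point"],.02).round(4) for e in o["seat_top"]])
K=cm["camera_matrix"];T=cm["world_from_camera"]
v,u=np.mgrid[0:400,0:640];X=np.stack([(u-K[0,2])/K[0,0]*d,(v-K[1,2])/K[1,1]*d,d],-1)@T[:3,:3].T+T[:3,3]
print(X[205:222:3,292:316:4,2].round(3))
# seat by brightness
g=p.mean(-1);m=(g>130).astype(np.uint8);n,l,st,c=cv2.connectedComponentsWithStats(m);i=l[213,304];print(st[i],c[i])
cc,_=cv2.findContours((l==i).astype(np.uint8),0,cv2.CHAIN_APPROX_NONE)
w=np.array([onz("",(q[0][1],q[0][0]),.02,cm)[:2] for q in cc[0]],np.float32);print(cv2.fitEllipse(w),cv2.minEnclosingCircle(w))
cm,p,d,o=look("scene","pics/s3.png",["seat_top"])
print(o,[onz("scene",e["point"],.02).round(4) for e in o["seat_top"]])
E
```

```text
t 7.175 pos [ 0.5692 -0.1576  0.2832] rpy [-3.1407e+00  2.0000e-04 -1.8165e+00] w 0.0614 F [ 0.16  0.16 -1.65]
{'seat_top': []} []
[[0.572 0.578 0.578 0.579 0.581 0.58 ]
 [0.576 0.583 0.584 0.583 0.584 0.583]
 [0.583 0.584 0.586 0.589 0.589 0.591]
 [0.586 0.59  0.59  0.591 0.593 0.594]
 [0.59  0.591 0.593 0.596 0.598 0.597]
 [0.593 0.597 0.597 0.6   0.601 0.603]]
[     0      0    640    400 217516] [301.97341805 217.4171923 ]Traceback (most recent call last):
  File "<stdin>", line 12, in <module>
cv2.error: OpenCV(4.12.0) /io/opencv/modules/imgproc/src/shapedescr.cpp:361: error: (-201:Incorrect size of input array) There should be at least 5 points to fit the ellipse in function 'fitEllipseNoDirect'
```

View pics/w3.png

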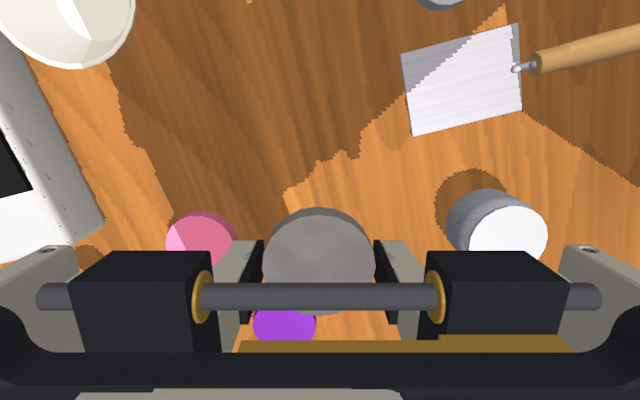

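The stone is held at 61.4 mm opening. Next I'll hover past the seat to measure it with the wrist camera.

>>> carry_out(targets=[[[0,0,0,-0.93,0.3,-0.33,-1],[0,0,0,-0.93,0.3,-0.33,-1],[0,0,0,-0.93,0.3,-0.33,-1],[0,0,0,-0.93,0.3,-0.33,-1],[0,0,0,-0.93,0.3,-0.33,-1],[0,0,0,-0.93,0.3,-0.33,-1],[0,0,0,-0.93,0.3,-0.33,-1],[0,0,0,-0.93,0.3,-0.33,-1],[0,0,0,-0.93,0.3,-0.33,-1],[0,0,0,-0.93,0.3,-0.33,-1],[0,0,0,-0.93,0.3,-0.33,-1],[0,0,0,-0.93,0.3,-0.33,-1],[0,0,0,0,0,0,-1],[0,0,0,0,0,0,-1]]])

```text
t: 9.07
eef_pos: [0.5495, 0.1347, 0.3796]
ee_rot: [3.141, -0.001, -1.816]
force: [-0.6, -0.3, -1.5]
width: 0.0616
```

```bash
python3 - <<'E'
from h import *
s=pose()
cm,p,d,o=look("wrist","pics/w4.png",["seat_top","screw_axis","handle_grip"])
for k,v in o.items():
    for e in v: print(k,e,onz("wrist",e["point"],{"seat_top":.02,"screw_axis":.064,"handle_grip":.143}[k],cm).round(4))
np.savez("w4.npz",d=d,p=p,**cm)
E
```

```text
t 9.075 pos [0.5495 0.1347 0.3796] rpy [ 3.1406e+00 -7.0000e-04 -1.8163e+00] w 0.0616 F [-0.57 -0.27 -1.51]
seat_top {'point': [138.2, 318.9], 'conf': 0.66} [0.5367 0.0887 0.02  ]
```

View pics/w4.png

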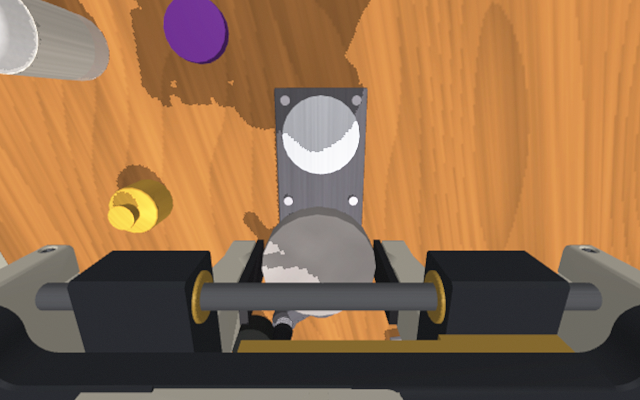

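The seat plate is a full circle around (135,321) in the wrist view, and the held stone is below it. Next come ellipse fits here and in the initial top and scene views.

```bash
python3 - <<'E'
from h import *
def fit(g,seed,n,cm,z,r0):
    # radial max-gradient edge search from the seed, back-projected, circle LSQ with outlier rejection
    c=onz(n,seed,z,cm)
    for it in range(3):
        W=[]
        for a in np.linspace(0,2*np.pi,120,endpoint=False):
            rr=np.arange(r0-.008,r0+.008,.0004)
            uv=np.array([proj(n,(c[0]+r*np.cos(a),c[1]+r*np.sin(a),z),cm) for r in rr],np.float32)
            pr=cv2.remap(g,uv[:,1].copy(),uv[:,0].copy(),cv2.INTER_LINEAR).ravel()
            gr=-np.gradient(cv2.GaussianBlur(pr[None],(5,1),1).ravel());k=gr.argmax()
            if gr[k]>1: W.append((c[0]+rr[k]*np.cos(a),c[1]+rr[k]*np.sin(a)))
        W=np.array(W);m=np.ones(len(W),bool)
        for _ in range(4):
            A=np.c_[2*W[m],np.ones(m.sum())];s=np.linalg.lstsq(A,(W[m]**2).sum(1),rcond=None)[0]
            r=np.sqrt(s[2]+s[0]**2+s[1]**2);e=abs(np.hypot(*(W-s[:2]).T)-r);m=e<max(.001,2*np.median(e))
        c=np.array([s[0],s[1],z])
    return s[:2].round(4),r.round(4),m.sum()
f=np.load("w4.npz");cm={k:f[k] for k in("camera_matrix","world_from_camera")}
g=cv2.cvtColor(f["p"],cv2.COLOR_RGB2GRAY).astype(np.float32)
print("wrist",fit(g,(135,321),"",cm,.02,.042))
for n,s in(("top",(213,304)),("scene",(208,325))):
    g=cv2.imread(f"pics/{n}0.png",0).astype(np.float32);print(n,fit(g,s,n,arm.camera_model(n),.02,.042))
d=f["d"];K=cm["camera_matrix"];T=cm["world_from_camera"]
v,u=np.mgrid[0:400,0:640];X=np.stack([(u-K[0,2])/K[0,0]*d,(v-K[1,2])/K[1,1]*d,d],-1)@T[:3,:3].T+T[:3,3]
print("seat z",np.median(X[115:160,300:345,2]))
E
```

```text
wrist (array([0.5344, 0.0866]), np.float64(0.0416), np.int64(120))
top (array([0.5364, 0.0891]), np.float64(0.0416), np.int64(111))
scene (array([0.5357, 0.0894]), np.float64(0.0422), np.int64(100))
seat z 0.01837023190328796
```

>>> carry_out(targets=[[[0,0,0,0.98,0.05,0,-1],[0,0,0,0.98,0.05,0,-1],[0,0,0,0,0,1,-1],[0,0,0,0,0,1,-1],[0,0,0,0,0,1,-1],[0,0,0,0,0,1,-1],[0,0,0,0,0,1,-1],[0,0,0,0,0,1,-1],[0,0,0,0,0,0.5,-1],[0,0,0,0,0,0.3,-1],[0,0,0,0,0,0,-1],[0,0,0,0,0,0,-1]]])

```text
t: 10.78
eef_pos: [0.5359, 0.0882, 0.2109]
ee_rot: [-3.141, 0.001, -1.816]
force: [0.8, -0.8, -1.0]
width: 0.0616
```

>>> carry_out(targets=[[[0,0,0,0,0,0.2,-1],[0,0,0,0,0,0.13,-1],[0,0,0,0,0,0,-1],[0,0,0,0,0,0,-1]]])

```text
t: 11.28
eef_pos: [0.5355, 0.0881, 0.2019]
ee_rot: [3.142, -0.0, -1.816]
force: [-0.8, -0.6, -1.3]
width: 0.0613
```

>>> carry_out(targets=[[[0,0,0,0,0,0,1],[0,0,0,0,0,0,1],[0,0,0,0,0,0,1],[0,0,0,0,0,0,1],[0,0,0,0,0,-0.3,1],[0,0,0,0,0,-1,1],[0,0,0,0,0,-1,1],[0,0,0,0,0,-1,1],[0,0,0,0,0,-1,1],[0,0,0,0,0,-1,1],[0,0,0,0,0,-1,1],[0,0,0,0,0,-0.5,1],[0,0,0,0,0,0,1]]])

```text
t: 12.9
eef_pos: [0.5355, 0.0881, 0.3727]
ee_rot: [-3.14, 0.001, -1.817]
force: [-0.2, -0.1, -0.4]
width: 0.088
```

```bash
cat >> h.py <<'E'
def fit(g,seed,n,cm,z,r0,sgn=-1,band=.006,aok=None):
    g=g.astype(np.float32);c=onz(n,seed,z,cm)
    for it in range(3):
        W=[]
        for a in np.linspace(0,2*np.pi,120,endpoint=False):
            rr=np.arange(r0-band,r0+band,.0004)
            uv=np.array([proj(n,(c[0]+r*np.cos(a),c[1]+r*np.sin(a),z),cm) for r in rr],np.float32)
            pr=cv2.remap(g,uv[:,1].copy(),uv[:,0].copy(),cv2.INTER_LINEAR).ravel()
            gr=np.gradient(cv2.GaussianBlur(pr[None],(5,1),1).ravel());gr=sgn*gr if sgn else abs(gr);k=gr.argmax()
            if gr[k]>1: W.append((c[0]+rr[k]*np.cos(a),c[1]+rr[k]*np.sin(a)))
        W=np.array(W);m=np.ones(len(W),bool)
        for _ in range(4):
            A=np.c_[2*W[m],np.ones(m.sum())];s=np.linalg.lstsq(A,(W[m]**2).sum(1),rcond=None)[0]
            r=np.sqrt(s[2]+s[0]**2+s[1]**2);e=abs(np.hypot(*(W-s[:2]).T)-r);m=e<max(.001,2*np.median(e))
        c=np.array([s[0],s[1],z])
    return s[:2].round(4),r.round(4),m.sum()
E
python3 - <<'E'
from h import *
s=pose()
cm,p,d,o=look("wrist","pics/w5.png",["stone"])
np.savez("w5.npz",d=d,p=p,**cm)
print(o)
g=cv2.cvtColor(p,cv2.COLOR_RGB2GRAY)
pt=proj("",(.535,.087,.034),cm);print(pt)
print("stone",fit(g,pt,"",cm,.034,.031,0))
print("seat",fit(g,proj("",(.535,.087,.02),cm),"",cm,.02,.042,-1,.005))
E
```

```text
t 12.9 pos [0.5355 0.0881 0.3727] rpy [-3.1403e+00  1.3000e-03 -1.8166e+00] w 0.088 F [-0.15 -0.08 -0.4 ]
{'stone': [{'point': [79.9, 196.9], 'conf': 0.85}]}
(np.float64(184.13597857218258), np.float64(318.6458801807767))
stone (array([0.5379, 0.0888]), np.float64(0.033), np.int64(81))
seat (array([0.5343, 0.0863]), np.float64(0.0417), np.int64(120))
```

View pics/w5.png

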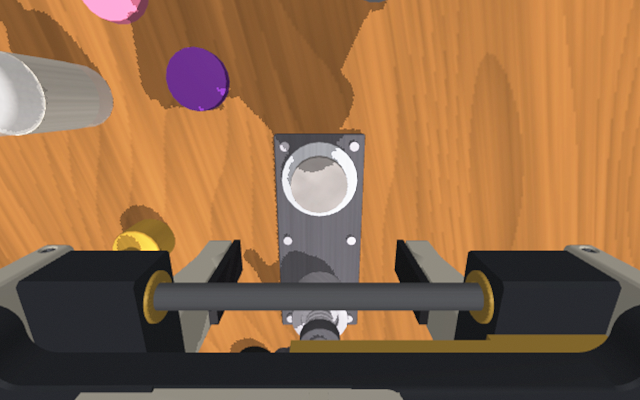

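The stone lies on the seat, centred at about (184,320), inside the seat ring at about (180,320). An overlay will check concentricity.

```bash
python3 - <<'E'
from h import *
f=np.load("w5.npz");cm={k:f[k] for k in("camera_matrix","world_from_camera")};p=f["p"]
g=cv2.cvtColor(p,cv2.COLOR_RGB2GRAY)
for n in ("sat","r"):
  ch=cv2.cvtColor(p,cv2.COLOR_RGB2HSV)[...,1] if n=="sat" else g
  print(n,[fit(ch,proj("",(.5345,.087,.034),cm),"",cm,.034,.031,s,.004) for s in (1,-1)])
im=cv2.resize(p[:,:,::-1][120:240,260:380],None,fx=5,fy=5,interpolation=cv2.INTER_CUBIC)
for (x,y,z,r,c) in [(.5343,.0863,.02,.042,(0,255,0)),(.5343,.0863,.034,.031,(0,0,255))]:
    q=np.array([proj("",(x+r*np.cos(a),y+r*np.sin(a),z),cm) for a in np.linspace(0,6.283,90)])
    cv2.polylines(im,[np.int32(np.c_[(q[:,1]-260+.5)*5,(q[:,0]-120+.5)*5])],True,c,1)
cv2.imwrite("pics/ov5.png",im)
E
```

```text
sat [(array([0.5348, 0.0896]), np.float64(0.0335), np.int64(47)), (array([0.5353, 0.0878]), np.float64(0.0303), np.int64(120))]
r [(array([0.5354, 0.0874]), np.float64(0.031), np.int64(109)), (array([0.5353, 0.0912]), np.float64(0.0323), np.int64(74))]
```

View pics/ov5.png

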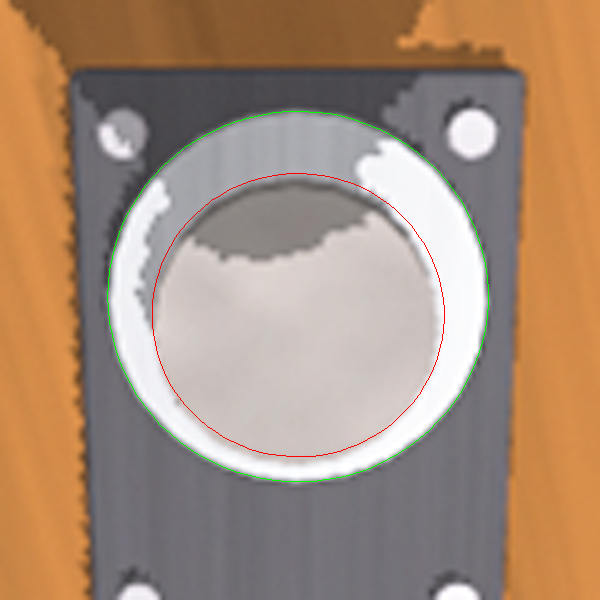

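The stone's fitted centre (0.5353, 0.0876) and the seat's (0.5343, 0.0863) are about 1.6 mm apart, so it is well placed. Now the cap.

>>> carry_out(targets=[[[0,0,0,0.94,-0.01,0.09,1],[0,0,0,0.94,-0.01,0.09,1],[0,0,0,0.94,-0.01,0.09,1],[0,0,0,0.94,-0.01,0.09,1],[0,0,0,0.94,-0.01,0.09,1],[0,0,0,0.94,-0.01,0.09,1],[0,0,0,0.94,-0.01,0.09,1],[0,0,0,0.94,-0.01,0.09,1],[0,0,0,0.94,-0.01,0.09,1],[0,0,0,0.94,-0.01,0.09,1],[0,0,0,0.94,-0.01,0.09,1],[0,0,0,0.94,-0.01,0.09,1],[0,0,0,0.94,-0.01,0.09,1],[0,0,0,0.94,-0.01,0.09,1],[0,0,0,0.94,-0.01,0.09,1],[0,0,0,0.94,-0.01,0.09,1],[0,0,0,0.94,-0.01,0.09,1],[0,0,0,0,0,0,1],[0,0,0,0,0,0,1]]])

```text
t: 15.38
eef_pos: [0.4417, -0.3008, 0.3334]
ee_rot: [3.141, 0.0, -1.818]
force: [0.0, 0.1, -0.5]
width: 0.0877
```

```bash
python3 - <<'E'
from h import *
s=pose()
cm,p,d,o=look("wrist","pics/w6.png",["cap"])
print(o,[onz("",e["point"],0,cm).round(4) for e in o["cap"]])
g=cv2.cvtColor(p,cv2.COLOR_RGB2GRAY)
pt=proj("",(.4433,-.3005,.016),cm);print(pt)
print(blob(p,pt,d,zb=(.009,.03),cm=cm))
a=fit(g,pt,"",cm,.016,.024,-1,.006);print(a)
t=a[0];print(units((t[0],t[1],.1818),s))
E
```

```text
t 15.375 pos [ 0.4417 -0.3008  0.3334] rpy [ 3.1409e+00  1.0000e-04 -1.8177e+00] w 0.0877 F [ 0.01  0.06 -0.47]
{'cap': [{'point': [183.5, 318.3], 'conf': 0.96}]} [array([ 0.4403, -0.3042,  0.    ])]
(np.float64(191.67363252605008), np.float64(316.3539612211772))
{'z': np.float64(0.014272921025764107), 'mean': array([ 0.44050266, -0.30506486]), 'circ': (0.44058123230934143, -0.30466675758361816, 0.024065319448709488), 'ell': ((0.44061926007270813, -0.3046684265136719), (0.046303000301122665, 0.047203708440065384), 168.06869506835938), 'n': np.int64(1723)}
(array([ 0.441 , -0.3042]), np.float64(0.0234), np.int64(120))
[ 0.14 -0.01  6.06]
```

View pics/w6.png

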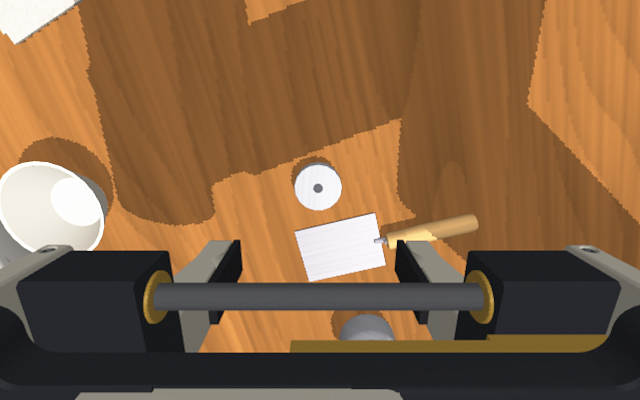

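The cap is at (188,318) with its dark centre mark. The spatula blade's nearest corner, at about (213,376), is clear of the jaws. Descending and gripping.

>>> carry_out(targets=[[[0,0,0,0.14,0,1,0.6],[0,0,0,0,0,1,0.6],[0,0,0,0,0,1,0.6],[0,0,0,0,0,1,0.6],[0,0,0,0,0,1,0.6],[0,0,0,0,0,0.6,0.6],[0,0,0,0,0,0.4,0.6],[0,0,0,0,0,0,0.6],[0,0,0,0,0,0,0.6]]])

```text
t: 16.6
eef_pos: [0.442, -0.304, 0.1843]
ee_rot: [-3.14, -0.0, -1.816]
force: [0.0, -0.2, -0.3]
width: 0.0702
```

>>> carry_out(targets=[[[0,0,0,0,0,0,-1],[0,0,0,0,0,0,-1],[0,0,0,0,0,0,-1],[0,0,0,0,0,0,-1],[0,0,0,0,0,0,-1],[0,0,0,0,0,0,-1],[0,0,0,0,0,-0.3,-1],[0,0,0,0,0,-0.7,-1],[0,0,0,0,0,-1,-1],[0,0,0,0,0,-1,-1],[0,0,0,0,0,-1,-1],[0,0,0,0,0,-1,-1],[0,0,0,0,0,-1,-1],[0,0,0,0,0,0,-1]]])

```text
t: 18.35
eef_pos: [0.442, -0.304, 0.3357]
ee_rot: [-3.138, -0.0, -1.816]
force: [0.1, -0.4, -1.3]
width: 0.0471
```

```bash
python3 - <<'E'
from h import *
s=pose()
cm,p,d,o=look("wrist","pics/w7.png")
print(units((.5355,.0874,.30),s))
E
```

```text
t 18.35 pos [ 0.442  -0.304   0.3357] rpy [-3.1378e+00 -2.0000e-04 -1.8163e+00] w 0.0471 F [ 0.11 -0.41 -1.28]
[-16.1    0.18   1.42]
```

View pics/w7.png

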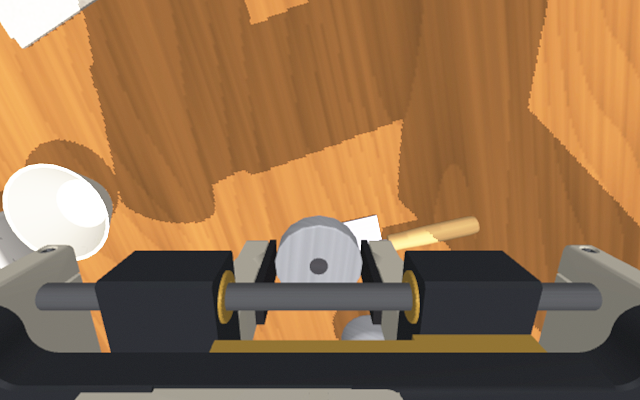

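The cap is held square at 47 mm opening. Carrying it to the stone.

>>> carry_out(targets=[[[0,0,0,-0.95,0.01,0.05,-1],[0,0,0,-0.95,0.01,0.05,-1],[0,0,0,-0.95,0.01,0.05,-1],[0,0,0,-0.95,0.01,0.05,-1],[0,0,0,-0.95,0.01,0.05,-1],[0,0,0,-0.95,0.01,0.05,-1],[0,0,0,-0.95,0.01,0.05,-1],[0,0,0,-0.95,0.01,0.05,-1],[0,0,0,-0.95,0.01,0.05,-1],[0,0,0,-0.95,0.01,0.05,-1],[0,0,0,-0.95,0.01,0.05,-1],[0,0,0,-0.95,0.01,0.05,-1],[0,0,0,-0.95,0.01,0.05,-1],[0,0,0,-0.95,0.01,0.05,-1],[0,0,0,-0.95,0.01,0.05,-1],[0,0,0,-0.95,0.01,0.05,-1],[0,0,0,-0.9,0.01,0.05,-1],[0,0,0,0,0,0,-1],[0,0,0,0,0,0,-1]]])

```text
t: 20.78
eef_pos: [0.5353, 0.0877, 0.3121]
ee_rot: [3.141, -0.0, -1.816]
force: [-0.6, -0.3, -1.1]
width: 0.0473
```

```bash
python3 - <<'E'
from h import *
s=pose()
print(units((.5353,.0874,.2195),s))
E
```

```text
t 20.775 pos [0.5353 0.0877 0.3121] rpy [ 3.1410e+00 -4.0000e-04 -1.8162e+00] w 0.0473 F [-0.64 -0.31 -1.11]
[ 0.01 -0.01  3.7 ]
```

>>> carry_out(targets=[[[0,0,0,0,0,1,-1],[0,0,0,0,0,1,-1],[0,0,0,0,0,1,-1],[0,0,0,0,0,0.4,-1],[0,0,0,0,0,0.3,-1],[0,0,0,0,0,0,-1],[0,0,0,0,0,0,-1]]])

```text
t: 21.65
eef_pos: [0.5357, 0.0877, 0.2206]
ee_rot: [-3.141, 0.001, -1.816]
force: [0.0, 0.4, -1.1]
width: 0.0475
```

>>> carry_out(targets=[[[0,0,0,0,0,0.05,-1],[0,0,0,0,0,0.05,-1],[0,0,0,0,0,0,-1],[0,0,0,0,0,0,1],[0,0,0,0,0,0,1],[0,0,0,0,0,0,1],[0,0,0,0,0,0,1],[0,0,0,0,0,-0.3,1],[0,0,0,0,0,-1,1],[0,0,0,0,0,-1,1],[0,0,0,0,0,-1,1],[0,0,0,0,0,-1,1],[0,0,0,0,0,-1,1],[0,0,0,0,0,-1,1],[0,0,0,0,0,0,1]]])

```text
t: 23.52
eef_pos: [0.5358, 0.0877, 0.3776]
ee_rot: [-3.138, 0.003, -1.816]
force: [-0.2, -0.1, -1.5]
width: 0.088
```

```bash
python3 - <<'E'
from h import *
s=pose()
cm,p,d,o=look("wrist","pics/w8.png",["cap","seat_top","handle_grip","screw_axis"])
print(o)
g=cv2.cvtColor(p,cv2.COLOR_RGB2GRAY)
print("cap",[fit(g,proj("",(.535,.087,.05),cm),"",cm,.05,.024,sg,.004) for sg in(1,-1,0)])
print("stone",[fit(g,proj("",(.535,.087,.034),cm),"",cm,.034,.031,sg,.004) for sg in(1,-1,0)])
print("seat",fit(g,proj("",(.535,.087,.02),cm),"",cm,.02,.042,-1,.005))
v,u=map(int,proj("",(.535,.087,.05),cm));im=cv2.resize(p[:,:,::-1][v-60:v+60,u-60:u+60],None,fx=5,fy=5,interpolation=cv2.INTER_CUBIC)
for (x,y,z,r,c) in [(.5343,.0863,.02,.042,(0,255,0)),(.5343,.0863,.034,.031,(0,0,255)),(.5343,.0863,.05,.024,(255,0,0))]:
    q=np.array([proj("",(x+r*np.cos(a),y+r*np.sin(a),z),cm) for a in np.linspace(0,6.283,90)])
    cv2.polylines(im,[np.int32(np.c_[(q[:,1]-u+60+.5)*5,(q[:,0]-v+60+.5)*5])],True,c,1)
cv2.imwrite("pics/ov8.png",im)
E
```

```text
t 23.525 pos [0.5358 0.0877 0.3776] rpy [-3.1380e+00  2.8000e-03 -1.8162e+00] w 0.088 F [-0.18 -0.15 -1.45]
{'cap': [{'point': [182.4, 318.7], 'conf': 0.6}], 'seat_top': [], 'handle_grip': [], 'screw_axis': [{'point': [316.0, 317.0], 'conf': 0.78}]}
cap [(array([0.5346, 0.0875]), np.float64(0.0263), np.int64(94)), (array([0.5352, 0.0873]), np.float64(0.0233), np.int64(120)), (array([0.5353, 0.0875]), np.float64(0.0234), np.int64(90))]
stone [(array([0.5353, 0.0875]), np.float64(0.0309), np.int64(110)), (array([0.5355, 0.0871]), np.float64(0.0288), np.int64(76)), (array([0.5353, 0.0875]), np.float64(0.0309), np.int64(97))]
seat (array([0.5343, 0.0863]), np.float64(0.0417), np.int64(120))
```

View pics/ov8.png

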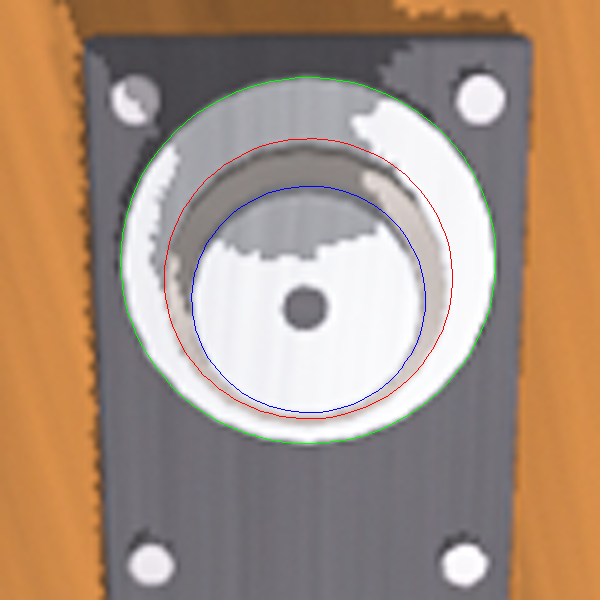

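View pics/w8.png

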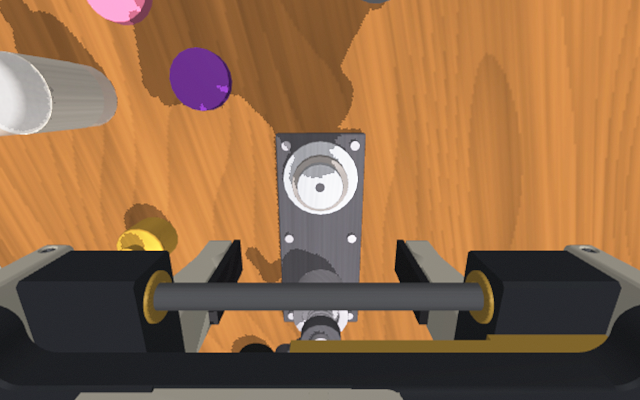

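The cap sits centred: cap (0.5352, 0.0874), stone (0.5353, 0.0875), seat (0.5343, 0.0863), with its mark at (187,320). Now to view the screw and handle.

>>> carry_out(targets=[[[0,0,0,-0.95,0,-0.22,1],[0,0,0,-0.95,0,-0.22,1],[0,0,0,-0.95,0,-0.22,1],[0,0,0,-0.95,0,-0.22,1],[0,0,0,-0.95,0,-0.22,1],[0,0,0,-0.95,0,-0.22,1],[0,0,0,-0.95,0,-0.22,1],[0,0,0,-0.95,0,-0.22,1],[0,0,0,0,0,0,1],[0,0,0,0,0,0,1]]])

```text
t: 25.02
eef_pos: [0.5815, 0.2723, 0.4185]
ee_rot: [3.141, -0.001, -1.816]
force: [-0.3, 0.5, -0.3]
width: 0.0878
```

```bash
python3 - <<'E'
from h import *
s=pose()
cm,p,d,o=look("wrist","pics/w9.png",["handle_grip","screw_axis","handle","seat_top"])
np.savez("w9.npz",d=d,p=p,**cm)
Z={"handle_grip":.1435,"screw_axis":.064,"handle":.1135,"seat_top":.02}
for k,v in o.items():
    for e in v: print(k,e,onz("",e["point"],Z[k],cm).round(4))
K=cm["camera_matrix"];T=cm["world_from_camera"]
v,u=np.mgrid[0:400,0:640];X=np.stack([(u-K[0,2])/K[0,0]*d,(v-K[1,2])/K[1,1]*d,d],-1)@T[:3,:3].T+T[:3,3]
m=(X[...,2]>.152)&(X[...,2]<.172)&(np.hypot(X[...,0]-.61,X[...,1]-.24)<.04)
print("handle top",m.sum(),X[m].mean(0),X[m].min(0),X[m].max(0))
m=(X[...,2]>.09)&(X[...,2]<.15)&(np.hypot(X[...,0]-.572,X[...,1]-.235)<.03);print("screw parts",m.sum(),X[m].mean(0) if m.any() else 0)
E
```

```text
t 25.025 pos [0.5815 0.2723 0.4185] rpy [ 3.1411e+00 -6.0000e-04 -1.8161e+00] w 0.0878 F [-0.27  0.48 -0.3 ]
handle_grip {'point': [186.6, 276.3], 'conf': 0.97} [0.6119 0.2482 0.1435]
handle_grip {'point': [77.6, 146.1], 'conf': 0.65} [0.6844 0.141  0.1435]
screw_axis {'point': [141.8, 319.8], 'conf': 0.62} [0.5687 0.2297 0.064 ]
handle {'point': [175.3, 279.2], 'conf': 0.71} [0.6122 0.245  0.1135]
handle top 474 [0.61223741 0.24698951 0.16030111] [0.60292248 0.23801058 0.15201703] [0.62240459 0.25727721 0.16283276]
screw parts 1703 [0.57343384 0.23234197 0.10171445]
```

View pics/w9.png

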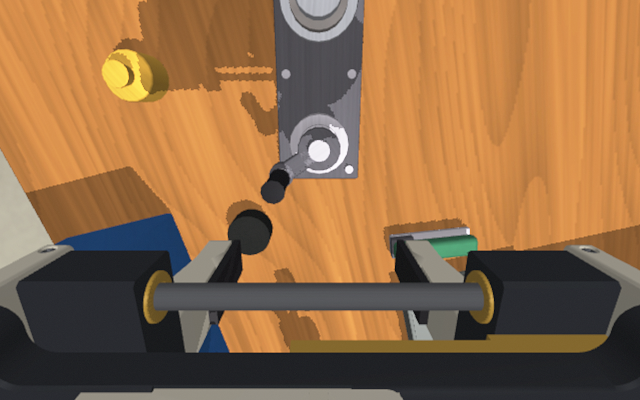

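The handle's black top is at (188,273), the bright screw head at (150,319), and the bung lies apart at (232,250). I'll refine the screw axis from hub depth and check with carrier geometry.

```bash
python3 - <<'E'
from h import *
f=np.load("w9.npz");cm={k:f[k] for k in("camera_matrix","world_from_camera")};p=f["p"];d=f["d"]
K=cm["camera_matrix"];T=cm["world_from_camera"]
v,u=np.mgrid[0:400,0:640];X=np.stack([(u-K[0,2])/K[0,0]*d,(v-K[1,2])/K[1,1]*d,d],-1)@T[:3,:3].T+T[:3,3]
print(X[130:172:4,319].round(4))
g=cv2.cvtColor(p,cv2.COLOR_RGB2GRAY)
m=(g>225).astype(np.uint8);n,l,st,c=cv2.connectedComponentsWithStats(m,connectivity=4);i=l[150,319];print(st[i],c[i])
z=np.median(X[l==i][:,2]);print("hubtop z",z,onz("",(c[i][1],c[i][0]),z,cm))
# carrier direction from bolt holes in w5
w=np.load("w5.npz");cm5={k:w[k] for k in("camera_matrix","world_from_camera")}
for P in [(145.5,284.5),(146,354.5),(240,288),(240,351)]: print(onz("",P,.012,cm5).round(4))
E
```

```text
[[0.5659 0.2145 0.1018]
 [0.5668 0.2182 0.101 ]
 [0.5678 0.2219 0.0998]
 [0.5685 0.2249 0.1058]
 [0.5694 0.2284 0.1065]
 [0.5703 0.232  0.1067]
 [0.5712 0.2356 0.1069]
 [0.5721 0.2393 0.107 ]
 [0.5733 0.2441 0.1004]
 [0.5742 0.2478 0.1012]
 [0.577  0.2593 0.0636]]
[309 141  21  20 330] [318.75454545 150.51515152]
hubtop z 0.10667121106563682 [0.57064747 0.23240732 0.10667121]
[0.562  0.0412 0.012 ]
[0.4879 0.0603 0.012 ]
[0.589  0.1509 0.012 ]
[0.5154 0.1693 0.012 ]
```

The axis estimates agree: hub (0.5706, 0.2324) against seat plus 150 mm, which gives (0.5710, 0.232). The handle is at (0.6124, 0.2473) and its top at 0.162, so the grip height is about 0.144 (TCP 0.303), and screw_turn is about 0.58.

```bash
python3 - <<'E'
from h import *
s=pose()
print(units((.6124,.2473,.303),s))
E
```

```text
t 25.275 pos [0.5816 0.2714 0.419 ] rpy [-3.1416  0.     -1.817 ] w 0.0876 F [-0.05 -0.4  -0.24]
[ 0.64 -1.43  4.64]
```

>>> carry_out(targets=[[[0,0,0,0.32,-0.71,0,1],[0,0,0,0.32,-0.71,0,1],[0,0,0,0,0,0,1],[0,0,0,0,0,0.9,1],[0,0,0,0,0,0.9,1],[0,0,0,0,0,0.8,0.5],[0,0,0,0,0,0.8,0],[0,0,0,0,0,0.8,0],[0,0,0,0,0,0.44,0],[0,0,0,0,0,0,0],[0,0,0,0,0,0,0]]])

```text
t: 26.65
eef_pos: [0.6125, 0.2478, 0.3038]
ee_rot: [-3.141, 0.001, -1.816]
force: [0.3, 0.2, 0.1]
width: 0.0439
```

```bash
python3 - <<'E'
from h import *
s=pose()
cm,p,d,o=look("wrist","pics/w10.png",[])
pose();print(units((.6124,.2473,.303),s))
E
```

```text
t 26.65 pos [0.6125 0.2478 0.3038] rpy [-3.1407e+00  7.0000e-04 -1.8164e+00] w 0.0439 F [0.32 0.16 0.1 ]
t 26.7 pos [0.6125 0.2479 0.3039] rpy [-3.1405e+00  1.1000e-03 -1.8164e+00] w 0.0444 F [-0.11 -0.06 -0.16]
[ 0.02 -0.    0.03]
```

View pics/w10.png

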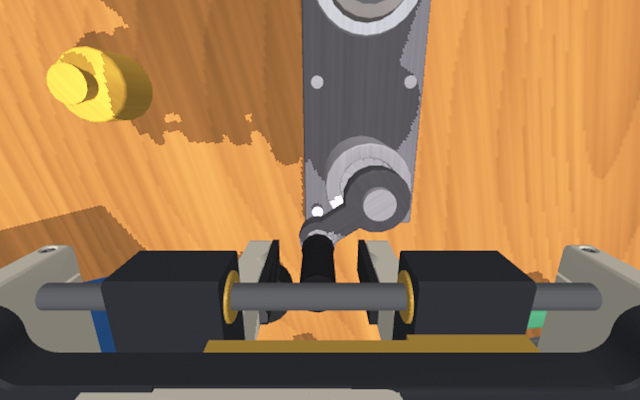

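The handle sleeve (col 318) stands centred between the jaws. Closing.

>>> carry_out(targets=[[[0,0,0,0,0,0,-1],[0,0,0,0,0,0,-1],[0,0,0,0,0,0,-1],[0,0,0,0,0,0,-1],[0,0,0,0,0,0,-1],[0,0,0,0,0,0,-1]]], squeeze=20)

```text
t: 27.45
eef_pos: [0.6125, 0.2479, 0.3031]
ee_rot: [-3.141, 0.001, -1.816]
force: [3.8, 0.4, -0.2]
width: 0.0177
```

```bash
cat > arc.py <<'E'
# circle plan: tool-unit (x,y) shifts for going from commanded angle a to b about axis C, heading kept (yaw -1.8164)
from h import *
def arc(a,b,n,C=(.5708,.2322),r=.045,p0=None,yaw=-1.8164):
    ex=np.array([np.cos(yaw),np.sin(yaw)]);ey=np.array([np.sin(yaw),-np.cos(yaw)])
    an=np.linspace(a,b,n+1);P=np.array(C)+r*np.c_[np.cos(an),np.sin(an)]
    if p0 is not None:P[0]=p0
    D=np.diff(P,axis=0)/.025
    return np.c_[D@ex,D@ey].round(2).tolist()
E
python3 - <<'E'
from arc import *
s=pose();e=s["eef_pos"][:2]-[.5708,.2322];a=np.arctan2(e[1],e[0]);print(a,np.hypot(*e))
print(arc(a,a+1.5,15))
E
```

```text
t 27.45 pos [0.6125 0.2479 0.3031] rpy [-3.1408e+00  6.0000e-04 -1.8164e+00] w 0.0177 F [ 3.79  0.37 -0.19]
0.3595036445128861 0.04451383280124275
[[-0.14, 0.11], [-0.13, 0.12], [-0.12, 0.14], [-0.1, 0.15], [-0.09, 0.16], [-0.07, 0.16], [-0.06, 0.17], [-0.04, 0.18], [-0.02, 0.18], [-0.0, 0.18], [0.02, 0.18], [0.03, 0.18], [0.05, 0.17], [0.07, 0.17], [0.08, 0.16]]
```

```bash
python3 - <<'E'
from arc import *
s=arm.get_state();C=(.572,.233);e=s["eef_pos"][:2]-C;a=np.arctan2(e[1],e[0]);print(a,np.hypot(*e))
print(arc(a,a+.6,6,C,.045,s["eef_pos"][:2]))
E
```

```text
0.35192567561357635 0.043110337018218016
[[-0.19, 0.05], [-0.13, 0.12], [-0.12, 0.13], [-0.11, 0.15], [-0.09, 0.16], [-0.07, 0.16]]
```

>>> carry_out(targets=[[[0,0,0,-0.19,0.05,0,-1],[0,0,0,-0.13,0.12,0,-1],[0,0,0,-0.12,0.13,0,-1],[0,0,0,-0.11,0.15,0,-1],[0,0,0,-0.09,0.16,0,-1],[0,0,0,-0.07,0.16,0,-1],[0,0,0,0,0,0,-1]]])

```text
t: 28.32
eef_pos: [0.5969, 0.2696, 0.3025]
ee_rot: [3.14, -0.001, -1.816]
force: [-3.5, -4.1, -0.1]
width: 0.0177
```

```bash
python3 - <<'E'
from arc import *
s=pose();C=(.572,.233);e=s["eef_pos"][:2]-C;a=np.arctan2(e[1],e[0]);print(a,np.hypot(*e))
u=e/np.hypot(*e);print("Frad,tan",s["force"][:2]@u,s["force"][:2]@[-u[1],u[0]])
print(arc(a,a+.6,6,C,.045,s["eef_pos"][:2]))
E
```

```text
t 28.325 pos [0.5969 0.2696 0.3025] rpy [ 3.1400e+00 -1.3000e-03 -1.8163e+00] w 0.0177 F [-3.53 -4.14 -0.05]
0.9736615185513222 0.04425688455542618
Frad,tan -5.406916111936939 0.5958666597852514
[[-0.08, 0.16], [-0.04, 0.18], [-0.02, 0.18], [-0.0, 0.18], [0.02, 0.18], [0.04, 0.18]]
```

```bash
cat >> arc.py <<'E'
def step(C,da,n,r=.045,dr=0):
    s=pose();e=s["eef_pos"][:2]-np.array(C);a=np.arctan2(e[1],e[0]);u=e/np.hypot(*e)
    print("ang %.3f turn %.3f r %.4f"%(a,a+.246,np.hypot(*e)),"Frad %.2f tan %.2f"%(s["force"][:2]@u,s["force"][:2]@[-u[1],u[0]]))
    print(arc(a,a+da,n,C,r,s["eef_pos"][:2]))
E
python3 - <<'E'
from arc import *
step((.572,.2315),.6,6)
E
```

```text
t 28.325 pos [0.5969 0.2696 0.3025] rpy [ 3.1400e+00 -1.3000e-03 -1.8163e+00] w 0.0177 F [-3.53 -4.14 -0.05]
ang 0.992 turn 1.238 r 0.0455 Frad -5.39 tan 0.70
[[-0.03, 0.18], [-0.03, 0.18], [-0.01, 0.18], [0.0, 0.18], [0.02, 0.18], [0.04, 0.18]]
```

>>> carry_out(targets=[[[0,0,0,0,0.18,0,-1],[0,0,0,-0.01,0.18,0,-1],[0,0,0,0,0.18,0,-1],[0,0,0,0,0,0,-1]]])

```text
t: 28.82
eef_pos: [0.5846, 0.2742, 0.3034]
ee_rot: [-3.141, 0.002, -1.816]
force: [0.4, 2.6, 0.4]
width: 0.0175
```

```bash
python3 - <<'E'
from arc import *
step((.572,.2315),.6,6)
E
```

```text
t 28.825 pos [0.5846 0.2742 0.3034] rpy [-3.1408e+00  2.5000e-03 -1.8159e+00] w 0.0175 F [0.4  2.63 0.41]
ang 1.283 turn 1.529 r 0.0446 Frad 2.64 tan 0.36
[[-0.02, 0.18], [0.02, 0.18], [0.04, 0.18], [0.05, 0.17], [0.07, 0.17], [0.09, 0.16]]
```

>>> carry_out(targets=[[[0,0,0,-0.02,0.18,0,-1],[0,0,0,0.01,0.18,0,-1],[0,0,0,0.04,0.18,0,-1],[0,0,0,0.05,0.17,0,-1],[0,0,0,0,0,0,-1]]])

```text
t: 29.45
eef_pos: [0.5656, 0.2761, 0.3025]
ee_rot: [3.139, 0.0, -1.817]
force: [-3.4, 6.9, -1.1]
width: 0.0177
```

```bash
python3 - <<'E'
from arc import *
step((.572,.232),.6,6)
E
```

```text
t 29.45 pos [0.5656 0.2761 0.3025] rpy [ 3.1393e+00  4.0000e-04 -1.8165e+00] w 0.0177 F [-3.41  6.92 -1.12]
ang 1.715 turn 1.961 r 0.0446 Frad 7.34 tan 2.38
[[0.06, 0.17], [0.09, 0.15], [0.11, 0.14], [0.12, 0.13], [0.13, 0.12], [0.15, 0.11]]
```

>>> carry_out(targets=[[[0,0,0,-0.06,0,0,-1],[0,0,0,0,0,0,-1]]])

```text
t: 29.7
eef_pos: [0.566, 0.2768, 0.3019]
ee_rot: [3.138, -0.002, -1.817]
force: [-5.6, 2.8, 0.3]
width: 0.0172
```

>>> carry_out(targets=[[[0,0,0,0,0,0,-1]]])

```text
t: 29.82
eef_pos: [0.566, 0.2767, 0.3019]
ee_rot: [3.138, -0.002, -1.817]
force: [-6.0, 3.5, -0.7]
width: 0.0177
```

```bash
python3 - <<'E'
from arc import *
cm,p,d,o=look("wrist","pics/w11.png",[])
step((.572,.232),.6,6)
K=cm["camera_matrix"];T=cm["world_from_camera"]
v,u=np.mgrid[0:400,0:640];X=np.stack([(u-K[0,2])/K[0,0]*d,(v-K[1,2])/K[1,1]*d,d],-1)@T[:3,:3].T+T[:3,3]
m=(np.hypot(X[...,0]-.5715,X[...,1]-.232)<.008)
print("hub z",m.sum(),np.percentile(X[m][:,2],[10,50,90]))
E
```

```text
t 29.875 pos [0.566  0.2767 0.3018] rpy [ 3.1383e+00 -2.1000e-03 -1.8169e+00] w 0.0176 F [-5.53  3.42  0.35]
ang 1.705 turn 1.951 r 0.0452 Frad 4.13 tan 5.03
[[0.08, 0.16], [0.09, 0.16], [0.11, 0.15], [0.12, 0.13], [0.13, 0.12], [0.14, 0.11]]
hub z 2901 [0.10522408 0.20456818 0.21198025]
```

View pics/w11.png

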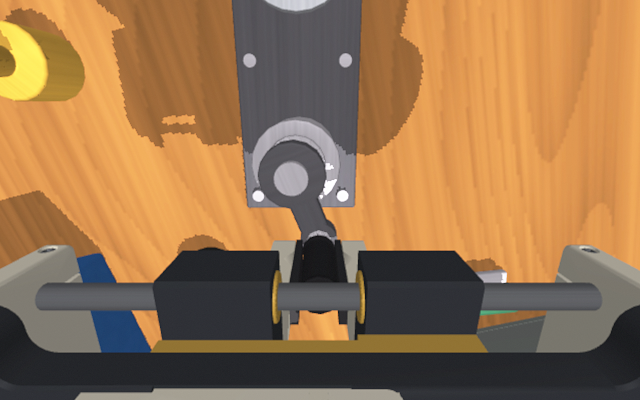

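```bash
cat >> arc.py <<'E'
def hub(fn=None,grab=True):
    cm=arm.camera_model("wrist");p,d=arm.grab_frame("wrist")
    if fn:cv2.imwrite(fn,p[:,:,::-1])
    r,c=proj("",(.5712,.232,.107),cm)
    K=cm["camera_matrix"];T=cm["world_from_camera"]
    v,u=np.mgrid[0:400,0:640];X=np.stack([(u-K[0,2])/K[0,0]*d,(v-K[1,2])/K[1,1]*d,d],-1)@T[:3,:3].T+T[:3,3]
    m=(np.hypot(v-r,u-c)<9);print("hub px",round(r),round(c),"z",np.percentile(X[m][:,2],[10,50,90]).round(4))
E
python3 - <<'E'
from arc import *
hub();step((.572,.232),.6,6)
E
```

```text
hub px 179 289 z [0.1045 0.1054 0.106 ]
t 29.925 pos [0.566  0.2768 0.3019] rpy [ 3.1383e+00 -2.1000e-03 -1.8169e+00] w 0.0173 F [-5.62  3.05  0.67]
ang 1.705 turn 1.951 r 0.0452 Frad 3.78 tan 5.17
[[0.08, 0.16], [0.09, 0.16], [0.11, 0.15], [0.12, 0.13], [0.13, 0.12], [0.14, 0.11]]
```

>>> carry_out(targets=[[[0,0,0,0.06,0.18,0,-1],[0,0,0,0.09,0.16,0,-1],[0,0,0,0.1,0.15,0,-1],[0,0,0,0.12,0.13,0,-1],[0,0,0,0,0,0,-1]]])

```text
t: 30.55
eef_pos: [0.5495, 0.2715, 0.3028]
ee_rot: [3.141, -0.0, -1.817]
force: [-1.4, 2.5, -1.1]
width: 0.0178
```

```bash
python3 - <<'E'
from arc import *
hub();step((.572,.232),.6,6)
E
```

```text
hub px 193 266 z [0.1    0.1008 0.1016]
t 30.6 pos [0.5496 0.2716 0.3027] rpy [ 3.1405e+00 -7.0000e-04 -1.8166e+00] w 0.0177 F [-1.27  1.89 -1.58]
ang 2.087 turn 2.333 r 0.0455 Frad 2.27 tan 0.17
[[0.14, 0.11], [0.14, 0.11], [0.15, 0.1], [0.16, 0.08], [0.17, 0.06], [0.17, 0.05]]
```

>>> carry_out(targets=[[[0,0,0,0,0,0,-1]]])

```text
t: 30.72
eef_pos: [0.5497, 0.2716, 0.3026]
ee_rot: [3.14, -0.001, -1.817]
force: [-2.0, 1.7, -2.0]
width: 0.0175
```

```bash
python3 - <<'E'
from arc import *
hub("pics/w12.png");step((.572,.232),.6,6)
E
```

```text
hub px 193 266 z [0.1001 0.1009 0.1017]
t 30.775 pos [0.5497 0.2716 0.3025] rpy [ 3.1403e+00 -1.0000e-03 -1.8167e+00] w 0.0173 F [-2.44  1.26 -1.12]
ang 2.083 turn 2.329 r 0.0455 Frad 2.29 tan 1.51
[[0.14, 0.11], [0.14, 0.11], [0.15, 0.1], [0.16, 0.08], [0.17, 0.06], [0.17, 0.05]]
```

View pics/w12.png

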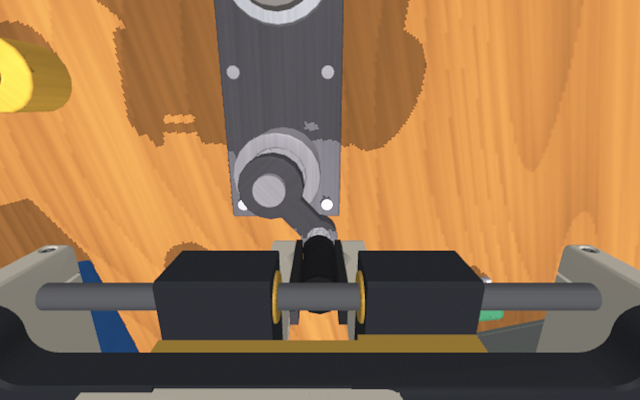

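```bash
cat >> arc.py <<'E'
def hub2(c,ring,plate):
    cm=arm.camera_model("wrist");p,d=arm.grab_frame("wrist")
    K=cm["camera_matrix"];T=cm["world_from_camera"]
    v,u=np.mgrid[0:400,0:640];X=np.stack([(u-K[0,2])/K[0,0]*d,(v-K[1,2])/K[1,1]*d,d],-1)@T[:3,:3].T+T[:3,3]
    for k,(q,r) in dict(hub=(c,9),ring=(ring,2),plate=(plate,8)).items():
        m=np.hypot(v-q[0],u-q[1])<r;print(k,np.percentile(X[m],[10,50,90],axis=0)[:,2].round(4),np.median(X[m],0).round(4))
    for z in(.107,.099):print(z,np.round(proj("",(.571,.2322,z),cm),1),np.round(proj("",(.572,.2335,z),cm),1))
E
python3 - <<'E'
from arc import *
hub2((190,268),(142,277),(100,280))
w=np.load("w9.npz");d=w["d"];K=w["camera_matrix"];T=w["world_from_camera"]
v,u=np.mgrid[0:400,0:640];X=np.stack([(u-K[0,2])/K[0,0]*d,(v-K[1,2])/K[1,1]*d,d],-1)@T[:3,:3].T+T[:3,3]
print(X[85:95,310:330,2].mean(), X[150,319])
pose()
E
```

```text
hub [0.1001 0.1008 0.1015] [0.5707 0.2318 0.1008]
ring [0.0619 0.0623 0.0628] [0.5634 0.2087 0.0623]
plate [0.0095 0.0104 0.0113] [0.5591 0.1802 0.0104]
0.107 [193.5 266.2] [195.9 265.2]
0.099 [189.9 268.3] [192.2 267.3]
0.01430674165375633 [0.5703068  0.23199522 0.10666628]
t 30.825 pos [0.5497 0.2716 0.3024] rpy [ 3.1403e+00 -1.1000e-03 -1.8167e+00] w 0.0177 F [-3.2   1.46 -0.73]
```

>>> carry_out(targets=[[[0,0,0,0.14,0.12,0,-1],[0,0,0,0.14,0.11,0,-1],[0,0,0,0.15,0.1,0,-1],[0,0,0,0,0,0,-1]]])

```text
t: 31.32
eef_pos: [0.5391, 0.2634, 0.303]
ee_rot: [3.141, 0.0, -1.816]
force: [-3.4, 4.8, -0.8]
width: 0.0175
```

```bash
python3 - <<'E'
from arc import *
hub("pics/w13.png");step((.572,.232),-.6,6)
E
```

```text
hub px 209 253 z [0.1004 0.1012 0.1019]
t 31.375 pos [0.5391 0.2634 0.3029] rpy [ 3.1411e+00  2.0000e-04 -1.8165e+00] w 0.0172 F [-3.01  4.16 -0.82]
ang 2.378 turn 2.624 r 0.0455 Frad 5.05 tan -0.92
[[-0.14, -0.11], [-0.14, -0.11], [-0.13, -0.12], [-0.12, -0.14], [-0.1, -0.15], [-0.09, -0.16]]
```

View pics/w13.png

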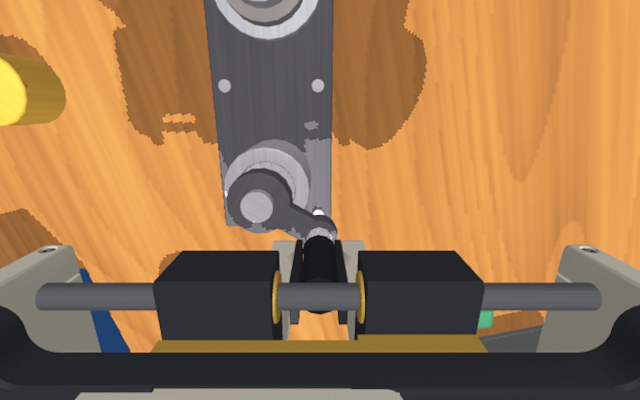

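Hub top is about 8 mm lower: the centre (206,256) matches z≈0.099 rather than 0.107, and Fz went from about +0.3 to about -1.2 N. So the drop came between turn 1.95 and 2.33. Now forward one turn, to a turn of about -4.1.

```bash
python3 - <<'E'
from arc import *
step((.5712,.2325),-1.2,10)
E
```

```text
t 31.375 pos [0.5391 0.2634 0.3029] rpy [ 3.1411e+00  2.0000e-04 -1.8165e+00] w 0.0172 F [-3.01  4.16 -0.82]
ang 2.374 turn 2.620 r 0.0446 Frad 5.05 tan -0.90
[[-0.19, -0.1], [-0.16, -0.14], [-0.15, -0.16], [-0.13, -0.17], [-0.11, -0.19], [-0.08, -0.2], [-0.06, -0.21], [-0.03, -0.21], [-0.01, -0.22], [0.02, -0.21]]
```

>>> carry_out(targets=[[[0,0,0,-0.19,-0.1,0,-1],[0,0,0,-0.16,-0.14,0,-1],[0,0,0,-0.15,-0.16,0,-1],[0,0,0,-0.13,-0.17,0,-1],[0,0,0,-0.11,-0.19,0,-1],[0,0,0,-0.08,-0.2,0,-1]]])

```text
t: 32.12
eef_pos: [0.5682, 0.2772, 0.3028]
ee_rot: [3.142, -0.001, -1.817]
force: [-2.3, -1.8, -0.0]
width: 0.0177
```

```bash
python3 - <<'E'
from arc import *
step((.5712,.2325),-1.2,10)
E
```

```text
t 32.125 pos [0.5682 0.2772 0.3028] rpy [ 3.1415e+00 -6.0000e-04 -1.8166e+00] w 0.0177 F [-2.31 -1.84 -0.05]
ang 1.637 turn 1.883 r 0.0448 Frad -1.68 tan 2.43
[[-0.06, -0.21], [-0.03, -0.21], [-0.0, -0.22], [0.02, -0.21], [0.05, -0.21], [0.07, -0.2], [0.1, -0.19], [0.12, -0.18], [0.14, -0.16], [0.16, -0.15]]
```

>>> carry_out(targets=[[[0,0,0,-0.06,-0.21,0,-1],[0,0,0,-0.03,-0.21,0,-1],[0,0,0,0,-0.22,0,-1],[0,0,0,0.02,-0.21,0,-1],[0,0,0,0.05,-0.21,0,-1],[0,0,0,0.07,-0.2,0,-1],[0,0,0,0.1,-0.19,0,-1]]])

```text
t: 33.0
eef_pos: [0.6022, 0.2648, 0.3028]
ee_rot: [3.141, -0.0, -1.817]
force: [-5.2, -0.2, -1.6]
width: 0.0175
```

```bash
python3 - <<'E'
from arc import *
hub("pics/w14.png");step((.5712,.2325),-1.2,10)
E
```

```text
hub px 183 356 z [0.0986 0.0993 0.1001]
t 33.05 pos [0.6026 0.2644 0.3029] rpy [-3.1415e+00 -2.0000e-04 -1.8167e+00] w 0.0174 F [-2.29 -3.37 -0.69]
ang 0.793 turn 1.039 r 0.0448 Frad -4.01 tan -0.73
[[0.11, -0.18], [0.14, -0.16], [0.16, -0.15], [0.18, -0.13], [0.19, -0.1], [0.2, -0.08], [0.21, -0.06], [0.21, -0.03], [0.22, -0.0], [0.21, 0.02]]
```

View pics/w14.png

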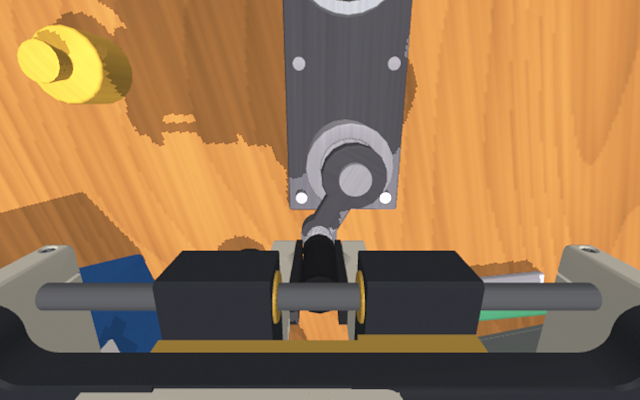

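Hub top is at 0.0993 and falling as it turns, centre at (180,355), so the thread is engaged. Continuing.

>>> carry_out(targets=[[[0,0,0,0.12,-0.18,0,-1],[0,0,0,0.14,-0.16,0,-1],[0,0,0,0.16,-0.15,0,-1],[0,0,0,0.18,-0.13,0,-1],[0,0,0,0.19,-0.1,0,-1],[0,0,0,0.2,-0.08,0,-1],[0,0,0,0.21,-0.06,0,-1],[0,0,0,0.21,-0.03,0,-1]]])

```text
t: 34.05
eef_pos: [0.6153, 0.2252, 0.3031]
ee_rot: [-3.141, 0.001, -1.816]
force: [-3.2, 3.5, -1.7]
width: 0.0176
```

```bash
python3 - <<'E'
from arc import *
step((.5712,.2325),-1.2,10)
E
```

```text
t 34.05 pos [0.6153 0.2252 0.3031] rpy [-3.1409e+00  7.0000e-04 -1.8164e+00] w 0.0176 F [-3.17  3.53 -1.66]
ang -0.164 turn 0.082 r 0.0447 Frad -3.70 tan 2.97
[[0.21, -0.02], [0.21, 0.02], [0.21, 0.05], [0.2, 0.07], [0.19, 0.1], [0.18, 0.12], [0.17, 0.14], [0.15, 0.16], [0.13, 0.17], [0.11, 0.19]]
```

>>> carry_out(targets=[[[0,0,0,0.21,0,0,-1],[0,0,0,0.21,0.02,0,-1],[0,0,0,0.21,0.05,0,-1],[0,0,0,0.2,0.07,0,-1],[0,0,0,0.19,0.1,0,-1],[0,0,0,0.18,0.12,0,-1],[0,0,0,0.17,0.14,0,-1],[0,0,0,0.15,0.16,0,-1]]])

```text
t: 35.05
eef_pos: [0.5896, 0.1917, 0.303]
ee_rot: [-3.141, -0.001, -1.817]
force: [3.0, -2.3, -1.8]
width: 0.0173
```

```bash
python3 - <<'E'
from arc import *
step((.571,.2325),-1.2,10)
E
```

```text
t 35.05 pos [0.5896 0.1917 0.303 ] rpy [-3.1414e+00 -9.0000e-04 -1.8167e+00] w 0.0173 F [ 2.98 -2.33 -1.82]
ang -1.143 turn -0.897 r 0.0448 Frad 3.35 tan 1.74
[[0.13, 0.17], [0.1, 0.19], [0.08, 0.2], [0.05, 0.21], [0.03, 0.21], [0.0, 0.22], [-0.02, 0.21], [-0.05, 0.21], [-0.07, 0.2], [-0.1, 0.19]]
```

>>> carry_out(targets=[[[0,0,0,0.13,0.17,0,-1],[0,0,0,0.1,0.19,0,-1],[0,0,0,0.08,0.2,0,-1],[0,0,0,0.05,0.21,0,-1],[0,0,0,0.03,0.21,0,-1],[0,0,0,0,0.22,0,-1],[0,0,0,-0.02,0.21,0,-1],[0,0,0,-0.05,0.21,0,-1]]])

```text
t: 36.05
eef_pos: [0.5477, 0.1943, 0.3025]
ee_rot: [3.14, -0.001, -1.817]
force: [-0.6, -4.1, -1.8]
width: 0.0177
```

```bash
python3 - <<'E'
from arc import *
step((.571,.2325),-1.2,10)
E
```

```text
t 36.05 pos [0.5477 0.1943 0.3025] rpy [ 3.1401e+00 -1.4000e-03 -1.8168e+00] w 0.0177 F [-0.6  -4.11 -1.85]
ang -2.120 turn -1.874 r 0.0448 Frad 3.82 tan 1.63
[[-0.07, 0.2], [-0.1, 0.19], [-0.12, 0.18], [-0.14, 0.16], [-0.16, 0.14], [-0.18, 0.12], [-0.19, 0.1], [-0.2, 0.08], [-0.21, 0.05], [-0.21, 0.03]]
```

>>> carry_out(targets=[[[0,0,0,-0.07,0.2,0,-1],[0,0,0,-0.1,0.19,0,-1],[0,0,0,-0.12,0.18,0,-1],[0,0,0,-0.14,0.16,0,-1],[0,0,0,-0.16,0.14,0,-1],[0,0,0,-0.18,0.12,0,-1],[0,0,0,-0.19,0.1,0,-1],[0,0,0,-0.2,0.08,0,-1]]])

```text
t: 37.05
eef_pos: [0.5264, 0.2302, 0.3025]
ee_rot: [3.14, -0.001, -1.817]
force: [-3.4, -2.2, -2.2]
width: 0.0173
```

```bash
python3 - <<'E'
from arc import *
step((.571,.2325),-1.2,10)
E
```

```text
t 37.05 pos [0.5264 0.2302 0.3025] rpy [ 3.1400e+00 -6.0000e-04 -1.8166e+00] w 0.0173 F [-3.4  -2.18 -2.19]
ang -3.090 turn -2.844 r 0.0446 Frad 3.50 tan 2.00
[[-0.21, 0.07], [-0.21, 0.03], [-0.22, -0.0], [-0.21, -0.03], [-0.21, -0.05], [-0.2, -0.08], [-0.19, -0.1], [-0.18, -0.12], [-0.16, -0.14], [-0.14, -0.16]]
```

>>> carry_out(targets=[[[0,0,0,-0.21,0.06,0,-1],[0,0,0,-0.21,0.03,0,-1],[0,0,0,-0.22,0,0,-1],[0,0,0,-0.21,-0.03,0,-1],[0,0,0,-0.21,-0.05,0,-1],[0,0,0,-0.2,-0.08,0,-1],[0,0,0,-0.19,-0.1,0,-1],[0,0,0,-0.18,-0.12,0,-1],[0,0,0,-0.16,-0.14,0,-1],[0,0,0,-0.14,-0.16,0,-1],[0,0,0,0,0,0,-1],[0,0,0,0,0,0,-1]]])

```text
t: 38.55
eef_pos: [0.554, 0.2735, 0.3035]
ee_rot: [-3.14, 0.002, -1.816]
force: [1.1, 3.9, -2.1]
width: 0.0174
```

```bash
python3 - <<'E'
from arc import *
hub("pics/w15.png");step((.571,.2325),-.2,2)
E
```

```text
hub px 187 273 z [0.0919 0.0927 0.0934]
t 38.6 pos [0.5539 0.2735 0.3035] rpy [-3.1398e+00  2.0000e-03 -1.8163e+00] w 0.0176 F [ 0.6   4.37 -2.35]
ang 1.965 turn 2.211 r 0.0444 Frad 3.80 tan -2.23
[[-0.12, -0.13], [-0.08, -0.16]]
```

View pics/w15.png

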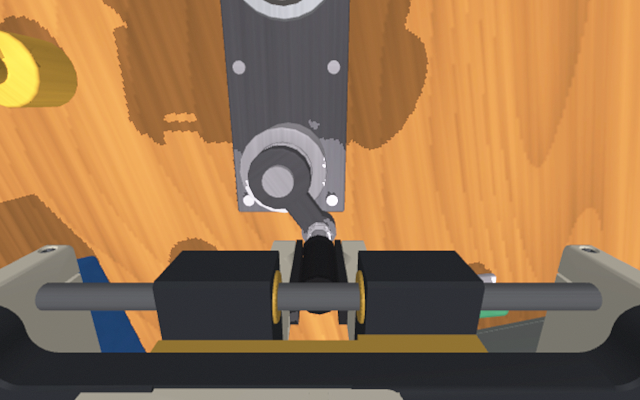

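Turn is now 2.21 − 2π ≈ −4.07. Hub top is 0.0927, against 0.1008 at the same angle one turn earlier, so it is 8.1 mm down. One last look at the stack.

```bash
python3 - <<'E'
from arc import *
cm,p,d,o=look("scene","pics/s16.png",[])
g=cv2.cvtColor(p,cv2.COLOR_RGB2GRAY)
print("cap",fit(g,proj("",(.536,.0885,.05),cm),"",cm,.05,.024,-1,.004),"seat",fit(g,proj("",(.536,.089,.02),cm),"",cm,.02,.042,-1,.004))
cv2.imwrite("pics/s16c.png",cv2.resize(p[:,:,::-1][110:310,150:450],(780,520),interpolation=3))
pose()
E
```

```text
cap (array([0.5371, 0.0902]), np.float64(0.0238), np.int64(103)) seat (array([0.5363, 0.0891]), np.float64(0.0431), np.int64(109))
t 38.65 pos [0.5538 0.2734 0.3035] rpy [-3.1400e+00  1.7000e-03 -1.8163e+00] w 0.0174 F [ 0.63  4.6  -2.84]
```

View pics/s16c.png

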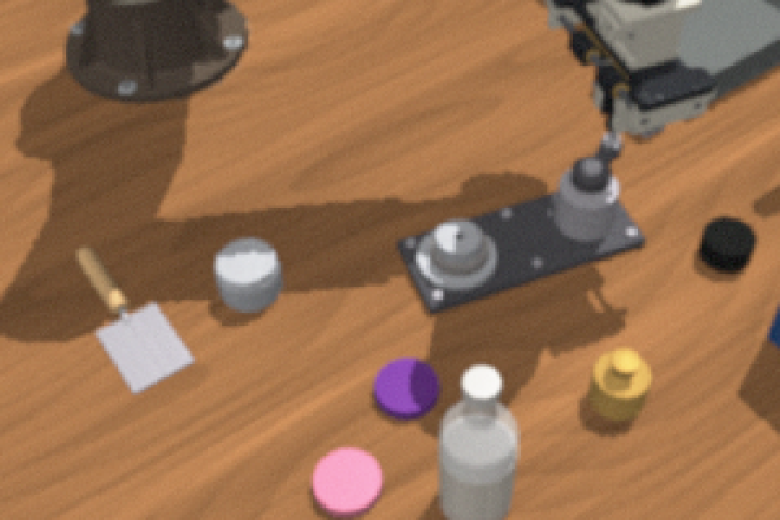

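The stack is intact: the cap sits on the stone and seat at crop pixel (458,245), the bystanders are undisturbed and the gripper holds the handle. Handing in.

```bash
python3 - <<'E'
from station import arm
print(arm.job_done())
E
```

```text
the job is handed in; nothing more can be done
None
```

I handed the job in at about 38.7 s. The grey stone is on the seat plate, the cap is on the stone, and the screw has been turned back to its drop and then forward one turn. The gripper still holds the handle with a 20 N squeeze, and the arm reports no verdict.

- **Stack:** in the wrist view the stone and cap centres agree within 0.2 mm and lie about 1.5 mm from the seat's centre. The last scene view puts the cap 1.4 mm from the seat's centre. Both are inside the 7 mm and 9 mm limits.
- **Bystanders:** none of those in the last scene crop look moved. The bowl and stapler were outside that crop.
- **Drop:** it came between 1.95 and 2.33 rad. The downward pull on the gripper rose to about 1 N, and the screw head's place in the picture fitted an 8 mm fall.
- **Forward turn:** the screw stands at about −4.07 rad. Its head is 8.1 mm lower than one turn earlier, so the lift should be −15.7 to −16.2 mm, within the required −14.3 to −17.5 mm.

**Checks that disagreed:**
- The wrist and fixed cameras differ by 2 to 3 mm on the seat's position, so I placed the stone between the two.
- The depth reading showed only about 4.6 mm of fall at the drop, not 8. I relied on the force and the screw head's place in the picture instead.
- Sideways forces of up to about 8 N appeared during cranking, more than the stated friction explains. They were far below the limits.

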